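Clip a bone section down, image it, unclip it

ROBOT

A 6-joint arm with a two-finger parallel gripper is mounted at the origin on the work surface. World frame = base frame: x ahead of the robot, y to its left, z up, the work surface at z = 0. Lengths are in m, angles in rad, forces in N, time in s.
With the tool pointing down it reaches from about 0.35 to 0.775 m from the base axis. Payload 5.5 kg.
Tool frame: the origin (TCP) lies at the very end of the fingers, on their centre line; the grasp point (between the pads) lies env.hold_point_z behind it (env.hold_point_z is the distance from the TCP to the grasp point, in m); z points along the fingers, y is the line along which they close (so a half turn about z gives the same grasp; the last joint's range is limited). The gripper opens to 85 mm and grips with 20 to 120 N. Pads are 22 mm wide; open, the fingers measure 114 mm over their backs; the gripper's body (76 mm by 85 mm) begins 54 mm behind the grasp point. The pads swing forward as they close: fully open they stand 13 mm farther back than shut.
Start: joints at [-1.468, 0.313, 0.046, 1.304, 0, 1.431], TCP at [0.138, -0.558, 0.231] pointing down, gripper open.
Joint ranges: [-2.76, 2.76], [-0.86, 1.69], [-1.03, 1.26], [-2.2, 2.34], [-1.47, 1.5], [-3.14, 3.14]. Speed limits (rad/s): [2.57, 2.57, 3.14, 3.14, 3.14, 3.14].

INTERFACE

Orientations are given as a unit quaternion [w, x, y, z].
In Python, from workcell import env gives the robot as it stands.
- The arm moves only by the tool carry_out, never from a script. Its argument "steps" is a list of rows, each a list of 3 entries, a list of its own where there are three numbers: the turn, a rotation vector about the tool's x, y, z in degrees, then the shift along the tool's x, y, z in cm, then the closure in counts, from 0 (fully open) to 255 (shut). A call has exactly 8 rows; each row is the pose to reach, as a shift and turn from the pose commanded when the call began, along the tool's axes at that moment; what a row does not reach only later rows make up. A row lasts 1/8 s, in which the tool goes at most 62.5 mm and 10.7 degrees, less where a joint would pass 70% of its speed; a pose out of reach is approached as far as the arm can. A call with a gripper value outside its range is refused whole. The fingers move at their own pace and stop on an object; "force" is the grip in N (left out, the last holds). Time passes only in rows, so rows that repeat a pose let the fingers close, or fill a call up. It gives the time, the measured TCP pose, the force, the opening and the grip force at its end, in the units of the state.
- env.get_state(): the state, without advancing time (a new reading comes with each control period).
- env.read_camera(name): name is "side" or "top" or "wrist"; returns (picture, depth): 420x560x3 uint8, red, green, blue; 420x560 float32, m along the optical axis (not along the pixel's ray), 0 where there is no reading.
- env.get_calibration(name): a dict with "fx", "fy", "cx", "cy" (pixels), "origin" and "orientation" of the camera in the world. Camera axes: x right, y up, looking along -z (the intrinsics and any distortion apply to the point x, -y, -z); pixel columns grow to the right and rows downward; lengths in m; the calibration is good to about 2 mm. A picture is of the moment at which its call begins: read the wrist's pose just before it. get_calibration takes no time and is no camera call; for the wrist camera it gives the pose at the moment of the call.
- env.hand_in(): hands the job in; it is judged then, once.
The state is a dict: "clock": time; "joint_pos": joint angles; "qvel": joint speeds; "tau": joint torques, N m; "tcp_pos": TCP position; "orientation": TCP orientation; "wrist_force": force on the tool from outside, world axes, zero at the start; "ft_torque": the same for the moment, N m; "finger_gap": finger opening in m; "grip_force": force on a finger pad.
Only numpy, scipy, OpenCV 4.12 (cv2) and the standard library are available. Lean on these libraries where they do the work, as an engineer would, in place of code of your own. Each camera call takes 0.05 s, during which the arm holds its last target. There are 200 camera calls.

TASK

Image the bone section: swing the stage's spring clip round its screw until its toe rests on the bare glass at the end of the slide, let go of it, then press the grey release button right down, and afterwards swing the clip clear of the slide again, back to where it was parked or further. To swing the clip, press its domed thumb cap down with a fingertip just hard enough to lift the toe over the glass (about 10 N) and drag it round; never overload the spring (22 N bends it), do not shift the slide, and leave the other things alone.

Things in the scene. Friction and masses are not known exactly. Their poses are not given: they have to be found in the camera images.
- stage: Imaging stage fixed to the table: grey housing with an aluminium deck, 150 (its x) x 270 (its y) mm, deck top 50 mm above the table. Origin: centre of the underside; x away from the robot at yaw 0, z up. The clip's screw stands on the deck at stage x 0, y -55 mm; the slide lies near stage x 0, y +30 mm. A dark imaging window lies under the slide.
- clip (a joint): Swing of the clip about its vertical screw, rad, 0 to 1.9, anticlockwise from above; stays where left (0.06 N m friction). At 0 the toe points along stage +x, clear of the slide, and the thumb cap lies on the -x side of the screw. At 1.57 the toe points along stage +y, about 13 mm in on the slide's end, and the cap lies on the -y side. Toe and slide meet from about 0.9. Starts at 0 to 0.35.
- spring: The clip's blade, a steel strip 12 mm wide, 2 mm thick, turning with the clip. Origin on the screw's axis at the blade's mid height, 16 mm above the deck; x points along the blade to the toe, z up. Pressing the thumb cap at its tail rocks it over the screw and lifts the toe; released, the toe springs down. More than 22 N on the clip bends it for good.
- toe (a point): Underside centre of the toe pad (10 x 10 mm), 60 mm from the screw's axis. Unloaded it floats 1.5 mm above the deck, lower than the slide's 5 mm top, so it must be lifted to pass. On the slide it presses with some 5 N.
- tail (a point): Point on the blade's mid height under the thumb cap, 50 mm from the screw's axis, opposite the toe. The cap is a rubber dome 26 mm across on a threaded stem, screwed out differently each time: its top is 11 to 26 mm above this point, not measured: feel for it. Its rubber grips: a fingertip pressing at 10 N drags the clip round.
- slide: Loose glass slide, 52 (its x) x 76 (its y) x 5 mm, about 60 g, lying on the deck with its length along the stage's y; a round bone section of 32 mm diameter is bonded on, 8 mm off centre towards +y; the end towards the clip is bare glass. Origin: centre of the underside. It slides easily when pushed.
- release (a joint): Travel of the release button in m: 0 up, 0.006 right down; springs back, about 5 N right down.
- release_top (a point): Centre of the top of the release button, a grey cap 28 mm across in a black housing on the table, to the left or right of the stage. It is pressed straight down.
- strip: Bystander: loose black and white reference strip 70 x 18 x 5 mm on the deck, on the slide's far side from the clip.
- bottle: Bystander: amber glass jar with a black cap, 60 mm across, 100 mm high, on the side of the stage where the release is not.
- long_bone: Bystander: long bone, 166 mm, lying behind the stage.
- vertebra: Bystander: vertebra about 60 mm wide behind the stage.
- brush: Bystander: wooden brush lying at the right.
- caliper: Bystander: steel caliper 200 mm long lying at the left.
- dish: Bystander: white ceramic dish 90 mm across at the left.
- screw (a point): On the axis of the clip's pivot screw, 16 mm above the deck. The blade rocks over it: the toe just leaves the slide's top when the cap is pressed with 6.6 N; the cap yields 1.6 N per mm and bottoms at 14 N, 7.5 mm down, with the toe 10 mm above the deck; beyond that it is rigid.
There are look-alikes about, which are no part of the job. There is more than one size of the slide; the job needs the largest. What is shaped like the part that bears release but red is not meant.

How it is judged:
By the outcome, as a careful person would: the job done as asked, in the order asked, and still so for the second after the job is handed in, with the robot touching nothing.
It also fails if it takes over 61 s, if anything falls off the work surface, if the arm or the gripper's body presses on something with over 40 N, if the wrist force passes 120 N, or if a joint passes its speed limit or range.

## Working session

There is one attempt and no reset: what is moved stays moved. The work goes in short steps, Python scripts to look and compute and a tool call to move; the robot and the scene stay as the last step left them, time stands still between calls to the robot, and variables do not carry over. Pictures are saved under pics/ and viewed, at most 10 in all, crops included, and the job is handed in when it is done.

Besides the shell and the picture viewer there is one more tool, called after "Emit:" by a JSON object that holds its "api" and its "payload", one argument or row to a line. carry_out: Moves the arm, as the interface text tells. Its arguments: {"type":"object","properties":{"steps":{"type":"array","items":{"type":"array"}},"force":{"type":"number"}},"required":["steps"]}

```bash
mkdir -p pics
cat > h.py <<'E'
import numpy as np, cv2
from scipy.spatial.transform import Rotation as R
from workcell import env
def q2R(q): return R.from_quat([q[1],q[2],q[3],q[0]]).as_matrix()
def cast(cal,u,v,z):
    d=np.array([(u-cal['cx'])/cal['fx'],-(v-cal['cy'])/cal['fy'],-1.])
    o=np.array(cal['origin']);d=q2R(cal['orientation'])@d
    return o+d*(z-o[2])/d[2]
def pt(cal,u,v,dep):
    d=np.array([(u-cal['cx'])/cal['fx'],-(v-cal['cy'])/cal['fy'],-1.])
    return np.array(cal['origin'])+q2R(cal['orientation'])@d*dep
def shot(n):
    cal=env.get_calibration(n);p,d=env.read_camera(n);return cal,p,d
E
python3 - <<'E'
from h import *
for n in('top','side'):
    c,p,d=shot(n);print(n,c)
    np.savez('pics/'+n,p=p,d=d)
    cv2.imwrite(f'pics/{n}0.png',cv2.resize(p[:,:,::-1],(800,600)))
print(env.get_state())
E
```

```text
top {'fx': 434.7863876389347, 'fy': 434.7863876389347, 'cx': 280.77493211206206, 'cy': 207.44322186352085, 'origin': array([ 0.34330142, -0.00965355,  1.53323693]), 'orientation': array([ 0.70766526,  0.06791872, -0.06111221, -0.7006156 ])}
side {'fx': 409.5097184532456, 'fy': 409.5097184532456, 'cx': 280.8706147260035, 'cy': 209.208003324543, 'origin': array([0.23856594, 0.88166282, 0.91094277]), 'orientation': array([-0.17685545, -0.06985485,  0.41112366,  0.89152666])}
{'clock': 0.1, 'joint_pos': array([-1.46763611e+00,  3.13931556e-01,  4.51036432e-02,  1.30359481e+00,
        1.00320857e-06,  1.43123389e+00]), 'qvel': array([ 0.0022165 ,  0.00058048,  0.00240411,  0.00027454,  0.00143874,
       -0.00016727]), 'tau': array([ 4.52131731e-03, -4.81726062e+01,  2.99243474e+01,  1.26649736e-02,
       -2.38806939e-05,  2.22803259e-06]), 'tcp_pos': array([ 0.13816455, -0.55769286,  0.230499  ]), 'orientation': array([-8.13055563e-04,  9.92644420e-01,  1.21063593e-01,  1.53018364e-05]), 'wrist_force': array([-0.42935981,  0.80754464, -0.14107277]), 'ft_torque': array([ 0.035691  ,  0.01731978, -0.03686892]), 'grip_force': 0.0, 'finger_gap': 0.08534858476392866}
```

View pics/top0.png

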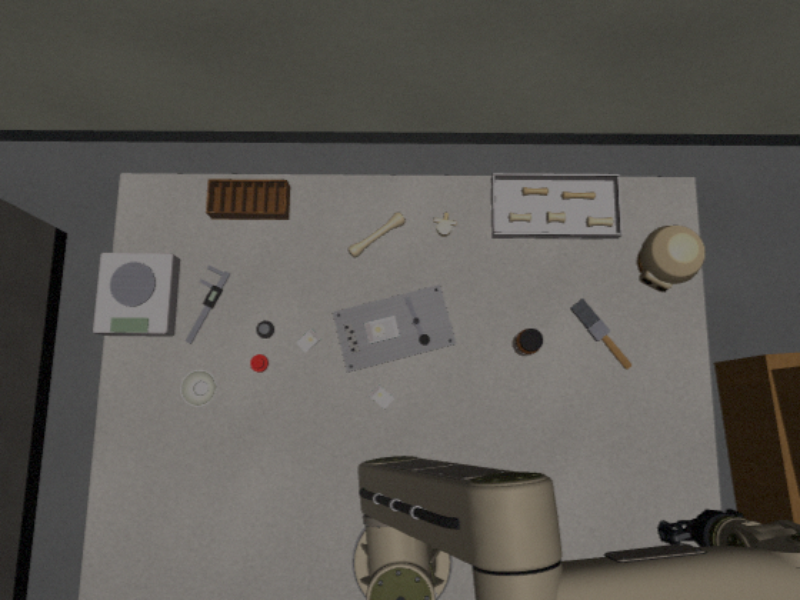

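View pics/side0.png

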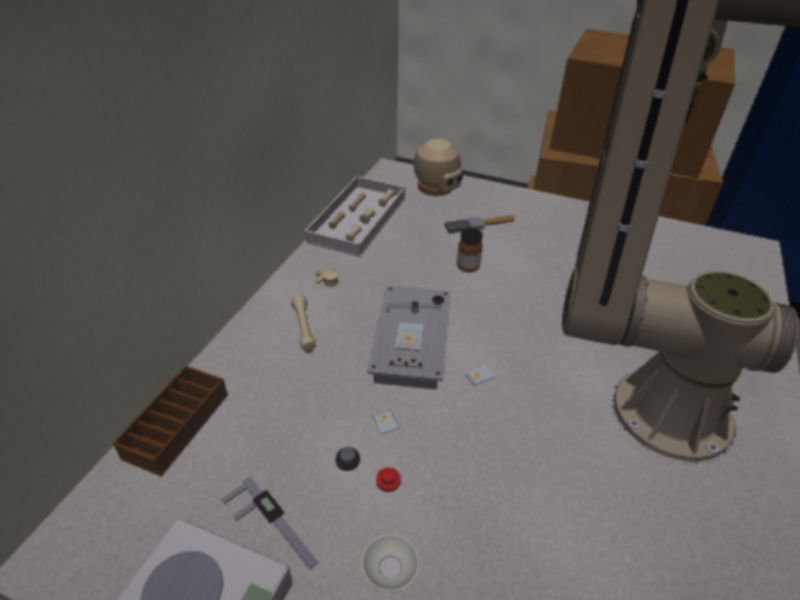

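The top view shows the stage at about (393,328), the clip's cap at (424,340), its screw at (416,321) and the toe near (408,297). The slide is at (382,329). The grey release is at (265,329) on the left, and the red look-alike at (260,363). The side view agrees.

```bash
cat > m.py <<'E'
from h import *
T=np.load('pics/top.npz');c=env.get_calibration('top');p,d=T['p'],T['d']
vv,uu=np.mgrid[:420,:560]
D=np.stack([(uu-c['cx'])/c['fx'],-(vv-c['cy'])/c['fy'],-np.ones_like(uu)],-1)@q2R(c['orientation']).T
P=D*d[...,None]+c['origin']
z=P[...,2]
m=((z>.03)&(z<.12)&(uu>225)&(uu<325)&(vv>195)&(vv<265)).astype('uint8')
m=cv2.morphologyEx(m,cv2.MORPH_OPEN,np.ones((3,3)))
cn=max(cv2.findContours(m,0,2)[0],key=cv2.contourArea)
W=np.array([cast(c,u,v,.05)[:2] for u,v in cn[:,0]]).astype('float32')
r=cv2.minAreaRect(W*1000);print('stage',r,'deck z',np.median(z[m>0]))
g=cv2.cvtColor(p,cv2.COLOR_RGB2GRAY)
def blob(u0,v0,w,zz,th):
    s=g[v0-w:v0+w+1,u0-w:u0+w+1];k=(s<th).astype('uint8')
    n,l,st,ce=cv2.connectedComponentsWithStats(k)
    for i in range(1,n):
        if st[i,4]>3:
            u,v=ce[i]+[u0-w,v0-w];print((u,v),st[i,4],cast(c,u,v,zz).round(4),'depthz',z[int(round(v)),int(round(u))].round(4))
print('cap');blob(297,238,8,.085,60)
print('screw');blob(291,225,5,.07,80)
print('release');blob(185,230,10,.03,80)
print(g[222:240,176:196])
print('z around release',(z[222:240:2,176:196:2]*1000).astype(int))
print('z cap',(z[232:245,290:304]*1000).astype(int))
big=cv2.resize(p[195:265,170:330,::-1],None,fx=5,fy=5,interpolation=2);cv2.imwrite('pics/crop.png',big)
E
python3 m.py
```

```text
stage ((541.3898315429688, 24.631004333496094), (150.2718505859375, 269.67681884765625), 15.13606071472168) deck z 0.050870493183699184
cap
(np.float64(296.7560975609756), np.float64(237.0)) 41 [ 0.5108 -0.0487  0.085 ] depthz 0.088
screw
(np.float64(290.8421052631579), np.float64(224.1578947368421)) 19 [ 0.5562 -0.0289  0.07  ] depthz 0.0763
release
(np.float64(185.75), np.float64(230.6818181818182)) 88 [0.5355 0.337  0.03  ] depthz 0.0149
[[125 127 125 124 127 125 123 125 123 127 128 126 121 122 123 123 125 125
  125 127]
 [124 124 121 123 127 127 124 128 121 122 128 126 125 122 123 125 123 122
  124 128]
 [125 126 125 127 124 122 126 121  88  72  91  97 117 127 127 124 125 123
  124 126]
 [128 124 126 125 120 122  92  51  40  34  39  38  47  85 118 124 122 124
  124 125]
 [124 123 122 124 104  63  39  46  59  52  46  34  41  37  85 115 123 125
  127 126]
 [127 123 122 125  82  44  68  84  86  89  91  66  42  41  38 107 124 123
  122 123]
 [127 127 125 101  65  63  83  88  88  92  92  88  60  36  42  61 114 126
  127 127]
 [125 126 127  80  45  74  89  87  92  91  88  89  66  43  3
[... 1536 characters left out ...]
3   86   88   91   90   51   47   49   51]
 [  47   50   54   88   86   89   89   87   86   92   49   52   43   45]
 [  53   58   45   87   91   89   84   87   89   96   89   53   51   56]
 [  50   58   49   84   89   88   88   89   89   84   83   48   49   50]
 [  52   49   47   79   85   87   86   93   82   83   51   47   52   53]
 [  52   50   50   49   87   90   85   82   86   82   50   52   50   47]
 [  54   48   55   51   50   48   83   85   49   50   45   42   49   51]
 [  47   48   56   50   51   45   55   46   53   53   48   56   49   54]
 [  54   47   50   42   49   50   50   48   52   48   54   51   50   48]
 [  53   47   55   48 1533   49   52   52   48   55   51   48   53   47]]
```

View pics/crop.png

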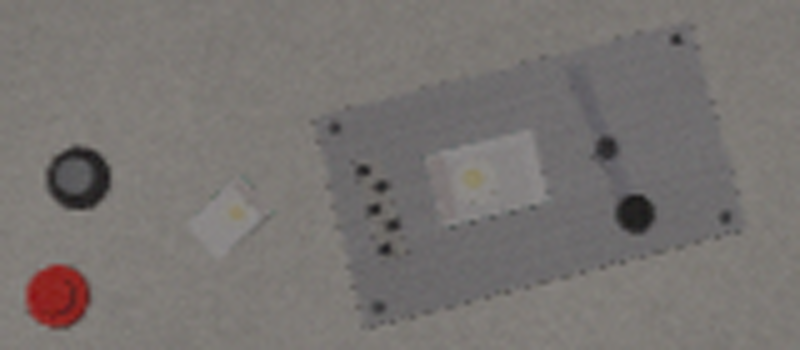

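The crop shows the screw and cap cleanly. That gives the stage at (0.541, 0.025) with yaw 15.1°, the screw at (0.556, -0.029), the clip at about 0.155 rad, and the cap at (0.511, -0.049) with its top near z = 0.088. I'll move over the cap now with the fingers shut.

Emit:
{"api": "carry_out", "payload": {
  "steps": [
    [[0, 0, -10], [4.5, -3.8, 0], 255],
    [[0, 0, -20], [9.0, -7.6, 0], 255],
    [[0, 0, -30], [13.5, -11.4, 0], 255],
    [[0, 0, -40], [18.0, -15.2, 0], 255],
    [[0, 0, -50], [22.5, -19, 0], 255],
    [[0, 0, -60], [27, -22.8, 0], 255],
    [[0, 0, -70], [31.5, -26.6, 0], 255],
    [[0, 0, -80], [36, -30.4, 0], 255]
  ]
}}

```text
clock: 1.1
tcp_pos: [0.4153, -0.1748, 0.2312]
orientation: [0.0, 0.681, 0.733, -0.0]
wrist_force: [0.9, -0.0, -0.3]
finger_gap: -0.0002
grip_force: 0.0
```

Emit:
{"api": "carry_out", "payload": {
  "steps": [
    [[0, 0, -5], [4, 3.5, 0], 255],
    [[0, 0, -10], [8, 7, 0], 255],
    [[0, 0, -10], [12, 10.5, 1], 255],
    [[0, 0, -10], [12, 10.5, 4], 255],
    [[0, 0, -10], [12, 10.5, 7], 255],
    [[0, 0, -10], [12, 10.5, 10], 255],
    [[0, 0, -10], [12, 10.5, 11], 255],
    [[0, 0, -10], [12, 10.5, 11], 255]
  ]
}}

```text
clock: 2.1
tcp_pos: [0.5107, -0.0496, 0.1209]
orientation: [-0.001, 0.616, 0.787, -0.0]
wrist_force: [0.4, -0.3, 1.6]
finger_gap: -0.0
grip_force: 0.0
```

Run:
```python
from h import *
s=env.get_state();print(s['tcp_pos'],s['orientation'],s['wrist_force'],s['joint_pos'])
c,p,d=shot('wrist');print(c)
np.savez('pics/w1',p=p,d=d,**c)
cv2.imwrite('pics/w1.png',p[:,:,::-1])
```

```text
[ 0.51071033 -0.04962043  0.12091737] [-6.36980962e-04  6.16317007e-01  7.87497833e-01 -3.22900287e-04] [ 0.40104305 -0.33267402  1.59146362] [-2.53355247e-01  2.57714400e-01 -3.09059309e-01  1.00544848e+00
 -8.34627797e-05  1.07475975e+00]
{'fx': 335.93756949085446, 'fy': 335.93756949085446, 'cx': 277.8018426324204, 'cy': 203.35060912208345, 'origin': array([0.49200539, 0.03087034, 0.26329118]), 'orientation': array([ 0.97956608, -0.16038711, -0.01890283,  0.11987059])}
```

View pics/w1.png

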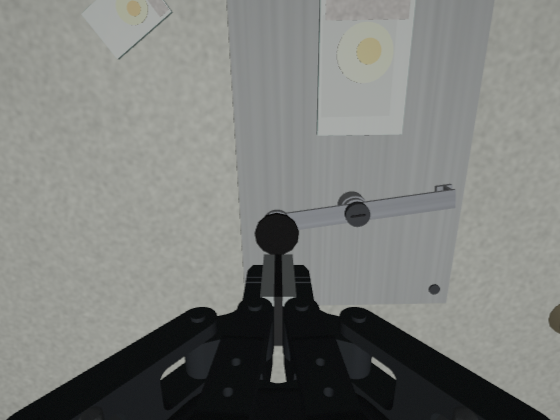

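The wrist view shows the cap at (277,233), the screw head at (357,215) and the near slide edge at (317–403,135). The toe lies right at (450,197).

Run:
```python
from h import *
w=np.load('pics/w1.npz');c={k:w[k] for k in('fx','fy','cx','cy','origin','orientation')}
d=w['d'];g=cv2.cvtColor(w['p'],6)
k=(g<45)&(np.mgrid[:420,:560][0]<252)&(np.mgrid[:420,:560][0]>200)&(np.mgrid[:420,:560][1]<305)
v,u=np.nonzero(k);print(u.min(),u.max(),v.min(),v.max())
z=[pt(c,a,b,d[b,a])[2] for a,b in zip(u,v)];print('cap z',np.percentile(z,[10,50,90]))
for n,a,b,h in(('cap',277,233,.085),('screw',357,214.5,.077),('toe',455,198,.067),('s1',317,135,.055),('s2',403,135,.055)):
    q=cast(c,a,b,h);print(n,q.round(4),'depth pt',pt(c,a,b,d[int(b),a]).round(4))
```

```text
255 297 213 251
cap z [0.08506462 0.08761141 0.08911337]
cap [ 0.5101 -0.045   0.085 ] depth pt [ 0.5097 -0.0434  0.0887]
screw [ 0.554  -0.0254  0.077 ] depth pt [ 0.5556 -0.0269  0.0721]
toe [ 0.6122 -0.0037  0.067 ] depth pt [ 0.6229 -0.0068  0.0495]
s1 [0.5212 0.0115 0.055 ] depth pt [0.5213 0.0114 0.0546]
s2 [0.5723 0.0241 0.055 ] depth pt [0.5747 0.0239 0.0489]
```

Emit:
{"api": "carry_out", "payload": {
  "steps": [
    [[0, 0, 0], [0.3, 0, 1.5], 255],
    [[0, 0, 0], [0.3, 0, 2.5], 255],
    [[0, 0, 0], [0.3, 0, 2.8], 255],
    [[0, 0, 0], [0.3, 0, 3.0], 255],
    [[0, 0, 0], [0.3, 0, 3.2], 255],
    [[0, 0, 0], [0.3, 0, 3.4], 255],
    [[0, 0, 0], [0.3, 0, 3.4], 255],
    [[0, 0, 0], [0.3, 0, 3.4], 255]
  ]
}}

```text
clock: 3.15
tcp_pos: [0.5103, -0.047, 0.0877]
orientation: [0.0, 0.616, 0.787, -0.0]
wrist_force: [-2.1, -1.2, 5.0]
finger_gap: 0.0002
grip_force: 2.5
```

Emit:
{"api": "carry_out", "payload": {
  "steps": [
    [[0, 0, 0], [0, 0, 0.1], 255],
    [[0, 0, 0], [0, 0, 0.2], 255],
    [[0, 0, 0], [0, 0, 0.3], 255],
    [[0, 0, 0], [0, 0, 0.3], 255],
    [[0, 0, 0], [0, 0, 0.3], 255],
    [[0, 0, 0], [0, 0, 0.3], 255],
    [[0, 0, 0], [0, 0, 0.3], 255],
    [[0, 0, 0], [0, 0, 0.3], 255]
  ]
}}

```text
clock: 4.15
tcp_pos: [0.5096, -0.0473, 0.085]
orientation: [0.0, 0.616, 0.787, -0.001]
wrist_force: [-6.4, -2.4, 9.8]
finger_gap: 0.0001
grip_force: 4.9
```

```bash
cat > arc.py <<'E'
import sys; from h import *
# arc.py cx cy sx sy R th0 th1 : tool-frame shifts (cm) from command c along arc about s, 8 rows
cx,cy,sx,sy,r,a,b=map(float,sys.argv[1:]); M=q2R(env.get_state()['orientation'])
for t in np.linspace(a,b,9)[1:]:
    t=np.radians(t);P=np.array([sx+r*np.cos(t),sy+r*np.sin(t),0])
    print((M.T@(P-[cx,cy,0])*100)[:2].round(2),P[:2].round(4))
E
python3 arc.py .5106 -.0468 .555 -.027 .0505 204.1 222.1
```

```text
[-0.23 -0.15] [ 0.5097 -0.0494]
[-0.43 -0.1 ] [ 0.5107 -0.0512]
[-0.62 -0.04] [ 0.5116 -0.0529]
[-0.81  0.02] [ 0.5127 -0.0546]
[-0.99  0.09] [ 0.5138 -0.0562]
[-1.17  0.16] [ 0.515  -0.0578]
[-1.35  0.25] [ 0.5162 -0.0594]
[-1.53  0.34] [ 0.5175 -0.0609]
```

Emit:
{"api": "carry_out", "payload": {
  "steps": [
    [[0, 0, 0], [-0.1, -0.15, 0], 255],
    [[0, 0, 0], [-0.3, -0.13, 0], 255],
    [[0, 0, 0], [-0.5, -0.07, 0], 255],
    [[0, 0, 0], [-0.7, -0.02, 0], 255],
    [[0, 0, 0], [-0.9, 0.05, 0], 255],
    [[0, 0, 0], [-1.17, 0.16, 0], 255],
    [[0, 0, 0], [-1.35, 0.25, 0], 255],
    [[0, 0, 0], [-1.53, 0.34, 0], 255]
  ]
}}

```text
clock: 5.15
tcp_pos: [0.5181, -0.0609, 0.0852]
orientation: [0.001, 0.616, 0.788, 0.0]
wrist_force: [-3.0, -0.0, 8.0]
finger_gap: -0.0002
grip_force: 3.9
```

```bash
python3 arc.py .5175 -.0609 .555 -.027 .051 222.1 240; python3 arc.py .5295 -.0712 .555 -.027 .051 240 260
```

```text
[-0.19  0.06] [ 0.5185 -0.0626]
[-0.36  0.16] [ 0.5199 -0.064 ]
[-0.53  0.27] [ 0.5214 -0.0654]
[-0.69  0.39] [ 0.5229 -0.0667]
[-0.85  0.51] [ 0.5245 -0.0679]
[-1.    0.64] [ 0.5261 -0.069 ]
[-1.14  0.78] [ 0.5278 -0.0701]
[-1.29  0.92] [ 0.5295 -0.0712]
[-0.15  0.16] [ 0.5315 -0.0722]
[-0.29  0.33] [ 0.5334 -0.0732]
[-0.43  0.51] [ 0.5355 -0.0741]
[-0.56  0.69] [ 0.5376 -0.0749]
[-0.68  0.88] [ 0.5397 -0.0756]
[-0.79  1.07] [ 0.5418 -0.0763]
[-0.89  1.27] [ 0.544  -0.0768]
[-0.99  1.47] [ 0.5461 -0.0772]
```

Emit:
{"api": "carry_out", "payload": {
  "steps": [
    [[0, 0, 0], [-0.19, 0.06, 0.05], 255],
    [[0, 0, 0], [-0.36, 0.16, 0.1], 255],
    [[0, 0, 0], [-0.53, 0.27, 0.15], 255],
    [[0, 0, 0], [-0.69, 0.39, 0.15], 255],
    [[0, 0, 0], [-0.85, 0.51, 0.15], 255],
    [[0, 0, 0], [-1.0, 0.64, 0.15], 255],
    [[0, 0, 0], [-1.14, 0.78, 0.15], 255],
    [[0, 0, 0], [-1.29, 0.92, 0.15], 255]
  ]
}}

```text
clock: 6.15
tcp_pos: [0.5306, -0.0715, 0.0842]
orientation: [0.001, 0.616, 0.788, 0.0]
wrist_force: [-2.8, 0.0, 8.4]
finger_gap: 0.0003
grip_force: 4.7
```

Emit:
{"api": "carry_out", "payload": {
  "steps": [
    [[0, 0, 0], [0, 0, 0.05], 255],
    [[0, 0, 0], [0, 0, 0.1], 255],
    [[0, 0, 0], [0, 0, 0.15], 255],
    [[0, 0, 0], [0, 0, 0.15], 255],
    [[0, 0, 0], [0, 0, 0.15], 255],
    [[0, 0, 0], [0, 0, 0.15], 255],
    [[0, 0, 0], [0, 0, 0.15], 255],
    [[0, 0, 0], [0, 0, 0.15], 255]
  ]
}}

```text
clock: 7.15
tcp_pos: [0.5309, -0.072, 0.0832]
orientation: [0.002, 0.616, 0.787, 0.0]
wrist_force: [-2.9, -2.1, 11.6]
finger_gap: -0.0002
grip_force: 5.8
```

Run:
```python
from h import *
F=[]
for i in range(2):
    c,p,d=shot('wrist');s=env.get_state();F.append(s['wrist_force'])
print(np.round(F,1),s['tcp_pos'])
np.savez('pics/w2',p=p,d=d,**c);cv2.imwrite('pics/w2.png',p[:,:,::-1])
```

```text
[[-2.3 -1.2 11.2]
 [-2.9 -0.8 12.3]] [ 0.53084475 -0.07198044  0.08315001]
```

View pics/w2.png

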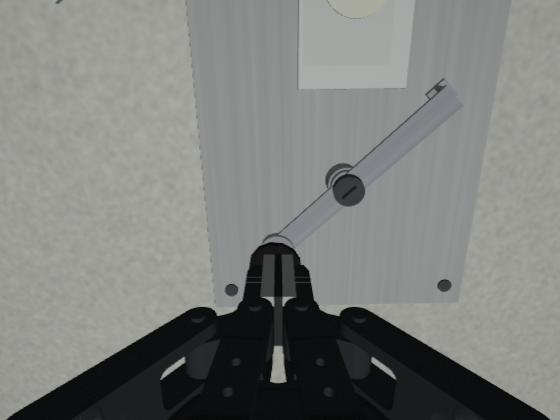

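The clip has swung to about 45°. Its toe at (447,92) is lifted and just short of the slide corner at (408,88). The force is about 11.7 N, so I'll carry on.

Emit:
{"api": "carry_out", "payload": {
  "steps": [
    [[0, 0, 0], [-0.15, 0.16, 0], 255],
    [[0, 0, 0], [-0.29, 0.33, 0], 255],
    [[0, 0, 0], [-0.43, 0.51, 0], 255],
    [[0, 0, 0], [-0.56, 0.69, 0], 255],
    [[0, 0, 0], [-0.68, 0.88, 0], 255],
    [[0, 0, 0], [-0.79, 1.07, 0], 255],
    [[0, 0, 0], [-0.89, 1.27, 0], 255],
    [[0, 0, 0], [-0.99, 1.47, 0], 255]
  ]
}}

```text
clock: 8.25
tcp_pos: [0.5478, -0.0778, 0.0832]
orientation: [0.002, 0.616, 0.788, 0.001]
wrist_force: [-2.1, -0.1, 10.1]
finger_gap: 0.0
grip_force: 5.4
```

```bash
python3 arc.py .5461 -.0772 .555 -.027 .051 260 286
```

```text
[-0.11  0.27] [ 0.549  -0.0776]
[-0.21  0.54] [ 0.5519 -0.0779]
[-0.29  0.82] [ 0.5548 -0.078 ]
[-0.35  1.11] [ 0.5577 -0.0779]
[-0.4   1.39] [ 0.5606 -0.0777]
[-0.43  1.68] [ 0.5634 -0.0773]
[-0.44  1.97] [ 0.5663 -0.0767]
[-0.44  2.26] [ 0.5691 -0.076 ]
```

Emit:
{"api": "carry_out", "payload": {
  "steps": [
    [[0, 0, 0], [-0.11, 0.27, 0.03], 255],
    [[0, 0, 0], [-0.21, 0.54, 0.03], 255],
    [[0, 0, 0], [-0.29, 0.82, 0.03], 255],
    [[0, 0, 0], [-0.35, 1.11, 0.03], 255],
    [[0, 0, 0], [-0.4, 1.39, 0.03], 255],
    [[0, 0, 0], [-0.43, 1.68, 0.03], 255],
    [[0, 0, 0], [-0.44, 1.97, 0.03], 255],
    [[0, 0, 0], [-0.44, 2.15, 0.03], 255]
  ]
}}

```text
clock: 9.25
tcp_pos: [0.5698, -0.0766, 0.083]
orientation: [0.002, 0.616, 0.788, 0.001]
wrist_force: [-1.9, 0.0, 10.9]
finger_gap: 0.0002
grip_force: 5.4
```

Run:
```python
from h import *
s=env.get_state();c,p,d=shot('wrist');print(s['wrist_force'],s['tcp_pos'])
np.savez('pics/w3',p=p,d=d,**c);cv2.imwrite('pics/w3.png',p[:,:,::-1])
```

```text
[-1.86450619e+00  9.54915517e-03  1.09098577e+01] [ 0.56983103 -0.0766195   0.08295452]
```

View pics/w3.png

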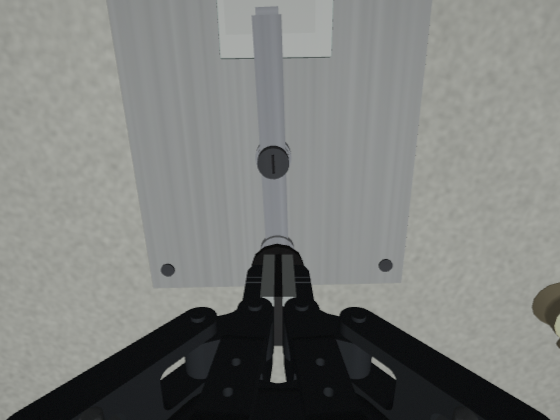

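The clip now points along the stage's +y, with its toe at (267,15) over the bare glass end of the slide, whose edge is at v=57. I'll release by lifting straight up, and work out the button's position.

Emit:
{"api": "carry_out", "payload": {
  "steps": [
    [[0, 0, 0], [0, 0, -0.3], 255],
    [[0, 0, 0], [0, 0, -0.6], 255],
    [[0, 0, 0], [0, 0, -0.9], 255],
    [[0, 0, 0], [0, 0, -1.5], 255],
    [[0, 0, 0], [0, 0, -3], 255],
    [[0, 0, 0], [0, 0, -6], 255],
    [[0, 0, 0], [0, 0, -9], 255],
    [[0, 0, 0], [0, 0, -9], 255]
  ]
}}

```text
clock: 10.3
tcp_pos: [0.5701, -0.0769, 0.1747]
orientation: [0.003, 0.616, 0.788, 0.001]
wrist_force: [0.3, -0.1, -0.3]
finger_gap: 0.0004
grip_force: 0.0
```

Run:
```python
from h import *
s=env.get_state();t=s['tcp_pos'];print(t,s['wrist_force'])
c=env.get_calibration('top');b=cast(c,184.3,229.8,.022)
print('button',b,'shift cm',q2R(s['orientation']).T@(b-t)*100)
```

```text
[ 0.57005033 -0.07685414  0.17466404] [ 0.31804418 -0.12541878 -0.29052431]
button [0.53962524 0.34408123 0.022     ] shift cm [41.63823079  7.08576282 15.17351411]
```

Emit:
{"api": "carry_out", "payload": {
  "steps": [
    [[0, 0, 0], [5.5, 1, 0], 255],
    [[0, 0, 0], [11, 2, 0], 255],
    [[0, 0, 0], [17, 3, 0], 255],
    [[0, 0, 0], [23, 4, 0], 255],
    [[0, 0, 0], [29, 5, 0], 255],
    [[0, 0, 0], [35, 6, 2], 255],
    [[0, 0, 0], [40, 7, 5], 255],
    [[0, 0, 0], [41.5, 7.1, 8], 255]
  ]
}}

```text
clock: 11.3
tcp_pos: [0.5363, 0.3469, 0.0896]
orientation: [-0.0, 0.615, 0.789, 0.0]
wrist_force: [0.0, -0.6, -1.1]
finger_gap: -0.0003
grip_force: 0.0
```

Run:
```python
from h import *
c,p,d=shot('wrist');s=env.get_state();print(s['wrist_force'],s['tcp_pos'],s['joint_pos'])
np.savez('pics/w4',p=p,d=d,**c);cv2.imwrite('pics/w4.png',p[:,:,::-1])
```

```text
[-0.97661402  0.62276399 -3.30306388] [0.53351958 0.34615468 0.08487659] [ 4.48921866e-01  5.09515497e-01 -2.37116076e-02  1.04421304e+00
  1.03789934e-03  1.77282983e+00]
```

View pics/w4.png

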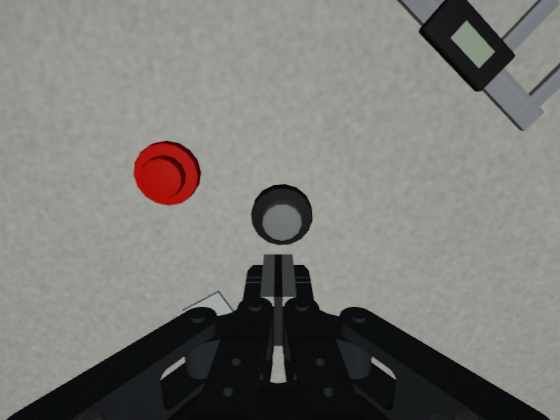

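The grey button cap is at (282,221), just ahead of the fingertip, and the red look-alike is at (166,174).

Run:
```python
from h import *
w=np.load('pics/w4.npz');c={k:w[k] for k in('fx','fy','cx','cy','origin','orientation')};d=w['d'];p=w['p']
zz=[pt(c,u,v,d[v,u])[2] for u in range(272,292,2) for v in range(212,232,2)];print(np.percentile(zz,[10,50,90]))
g=cv2.cvtColor(p,6);k=np.zeros_like(g);k[200:245,255:310]=((g>75)&(g<170))[200:245,255:310]
n,l,st,ce=cv2.connectedComponentsWithStats(k)
i=l[221,282];print(st[i],ce[i])
b=cast(c,*ce[i],np.median(zz));s=env.get_state()
print(b,s['tcp_pos'],q2R(s['orientation']).T@(b-s['tcp_pos'])*100)
```

```text
[0.02088475 0.0216726  0.02252597]
[ 263  204   39   37 1099] [281.5978162  221.82438581]
[0.54010638 0.34657072 0.0216726 ] [0.53351958 0.34615468 0.08487659] [-0.11863036  0.69131459  6.31593581]
```

Emit:
{"api": "carry_out", "payload": {
  "steps": [
    [[0, 0, 0], [0.2, 0.15, 0], 255],
    [[0, 0, 0], [0.2, 0.15, 1], 255],
    [[0, 0, 0], [0.2, 0.15, 2], 255],
    [[0, 0, 0], [0.2, 0.15, 3], 255],
    [[0, 0, 0], [0.2, 0.15, 4], 255],
    [[0, 0, 0], [0.2, 0.15, 5], 255],
    [[0, 0, 0], [0.2, 0.15, 5], 255],
    [[0, 0, 0], [0.2, 0.15, 5], 255]
  ]
}}

```text
clock: 12.35
tcp_pos: [0.5382, 0.346, 0.041]
orientation: [0.0, 0.616, 0.788, 0.0]
wrist_force: [0.8, -1.0, 0.6]
finger_gap: -0.0003
grip_force: 0.0
```

Emit:
{"api": "carry_out", "payload": {
  "steps": [
    [[0, 0, 0], [-0.05, 0.15, 1], 255],
    [[0, 0, 0], [-0.05, 0.15, 1.7], 255],
    [[0, 0, 0], [-0.05, 0.15, 2.1], 255],
    [[0, 0, 0], [-0.05, 0.15, 2.4], 255],
    [[0, 0, 0], [-0.05, 0.15, 2.6], 255],
    [[0, 0, 0], [-0.05, 0.15, 2.7], 255],
    [[0, 0, 0], [-0.05, 0.15, 2.7], 255],
    [[0, 0, 0], [-0.05, 0.15, 2.7], 255]
  ]
}}

```text
clock: 13.35
tcp_pos: [0.5396, 0.3457, 0.0159]
orientation: [0.0, 0.616, 0.788, 0.0]
wrist_force: [-4.3, -3.1, 13.6]
finger_gap: 0.0
grip_force: 6.7
```

Emit:
{"api": "carry_out", "payload": {
  "steps": [
    [[0, 0, 0], [0, 0, 0.1], 255],
    [[0, 0, 0], [0, 0, 0.15], 255],
    [[0, 0, 0], [0, 0, 0.15], 255],
    [[0, 0, 0], [0, 0, 0.15], 255],
    [[0, 0, 0], [0, 0, 0.15], 255],
    [[0, 0, 0], [0, 0, 0.15], 255],
    [[0, 0, 0], [0, 0, 0.15], 255],
    [[0, 0, 0], [0, 0, 0.15], 255]
  ]
}}

```text
clock: 14.35
tcp_pos: [0.5397, 0.3457, 0.0158]
orientation: [0.001, 0.616, 0.788, 0.001]
wrist_force: [-7.1, -4.0, 21.8]
finger_gap: -0.0004
grip_force: 10.6
```

Travel stopped at 5.9 mm and the stop is rigid, so the button is right down. I'll lift and go back above the cap.

Emit:
{"api": "carry_out", "payload": {
  "steps": [
    [[0, 0, 0], [0, 0, -1], 255],
    [[0, 0, 0], [0, 0, -5], 255],
    [[0, 0, 0], [0, 0, -10], 255],
    [[0, 0, 0], [-4, -0.7, -13], 255],
    [[0, 0, 0], [-10, -1.7, -13], 255],
    [[0, 0, 0], [-16, -2.7, -13], 255],
    [[0, 0, 0], [-22, -3.8, -13], 255],
    [[0, 0, 0], [-28, -4.9, -13], 255]
  ]
}}

```text
clock: 15.35
tcp_pos: [0.5596, 0.0604, 0.1425]
orientation: [0.0, 0.616, 0.788, 0.0]
wrist_force: [1.7, -0.2, 0.1]
finger_gap: -0.0
grip_force: 0.0
```

Emit:
{"api": "carry_out", "payload": {
  "steps": [
    [[0, 0, 0], [-6, -1, 0], 255],
    [[0, 0, 0], [-11, -2, 0], 255],
    [[0, 0, 0], [-13.6, -2.4, 0], 255],
    [[0, 0, 0], [-13.6, -2.4, 1], 255],
    [[0, 0, 0], [-13.6, -2.4, 2], 255],
    [[0, 0, 0], [-13.6, -2.4, 2], 255],
    [[0, 0, 0], [-13.6, -2.4, 2], 255],
    [[0, 0, 0], [-13.6, -2.4, 2], 255]
  ]
}}

```text
clock: 16.35
tcp_pos: [0.5692, -0.0749, 0.1228]
orientation: [0.0, 0.616, 0.788, 0.0]
wrist_force: [1.0, -0.2, 0.5]
finger_gap: -0.0002
grip_force: 0.0
```

Run:
```python
from h import *
c,p,d=shot('wrist');s=env.get_state();print(s['wrist_force'],s['tcp_pos'])
np.savez('pics/w5',p=p,d=d,**c);cv2.imwrite('pics/w5.png',p[:,:,::-1])
```

```text
[-0.04046518  0.13739089  0.42682241] [ 0.56916647 -0.07507137  0.12286908]
```

View pics/w5.png

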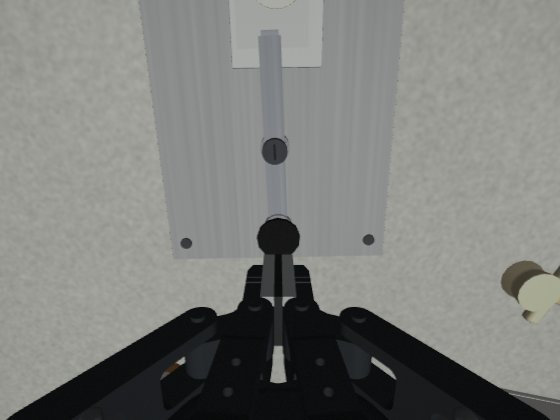

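The clip is still in place, with its toe at (270,38) on the glass. The cap is at (278,237), just ahead of the fingertip. I'll press again.

Emit:
{"api": "carry_out", "payload": {
  "steps": [
    [[0, 0, 0], [0, 0, 1.5], 255],
    [[0, 0, 0], [0, 0, 2.5], 255],
    [[0, 0, 0], [0, 0, 3.2], 255],
    [[0, 0, 0], [0, 0, 3.5], 255],
    [[0, 0, 0], [0, 0, 3.7], 255],
    [[0, 0, 0], [0, 0, 3.8], 255],
    [[0, 0, 0], [0, 0, 3.9], 255],
    [[0, 0, 0], [0, 0, 3.9], 255]
  ]
}}

```text
clock: 17.4
tcp_pos: [0.5697, -0.0756, 0.085]
orientation: [0.001, 0.616, 0.788, 0.001]
wrist_force: [-2.4, 0.4, 6.5]
finger_gap: 0.0
grip_force: 3.5
```

Emit:
{"api": "carry_out", "payload": {
  "steps": [
    [[0, 0, 0], [0, 0, 0.1], 255],
    [[0, 0, 0], [0, 0, 0.2], 255],
    [[0, 0, 0], [0, 0, 0.27], 255],
    [[0, 0, 0], [0, 0, 0.27], 255],
    [[0, 0, 0], [0, 0, 0.27], 255],
    [[0, 0, 0], [0, 0, 0.27], 255],
    [[0, 0, 0], [0, 0, 0.27], 255],
    [[0, 0, 0], [0, 0, 0.27], 255]
  ]
}}

```text
clock: 18.4
tcp_pos: [0.5705, -0.076, 0.0832]
orientation: [0.002, 0.616, 0.788, 0.001]
wrist_force: [-2.9, 0.2, 9.6]
finger_gap: -0.0001
grip_force: 5.2
```

```bash
python3 arc.py .5690 -.0760 .555 -.027 .051 286 262; echo;  python3 arc.py .5479 -.0775 .555 -.027 .051 262 240
```

```text
[-0.01 -0.26] [ 0.5665 -0.0767]
[ 0.   -0.53] [ 0.5639 -0.0772]
[ 0.03 -0.79] [ 0.5612 -0.0776]
[ 0.07 -1.06] [ 0.5586 -0.0779]
[ 0.12 -1.32] [ 0.5559 -0.078 ]
[ 0.19 -1.58] [ 0.5532 -0.078 ]
[ 0.27 -1.83] [ 0.5506 -0.0778]
[ 0.36 -2.08] [ 0.5479 -0.0775]

[ 0.1  -0.22] [ 0.5455 -0.0771]
[ 0.2  -0.44] [ 0.5431 -0.0766]
[ 0.32 -0.66] [ 0.5407 -0.076 ]
[ 0.45 -0.87] [ 0.5384 -0.0752]
[ 0.59 -1.07] [ 0.5361 -0.0744]
[ 0.74 -1.27] [ 0.5339 -0.0734]
[ 0.89 -1.45] [ 0.5316 -0.0723]
[ 1.06 -1.63] [ 0.5295 -0.0712]
```

Emit:
{"api": "carry_out", "payload": {
  "steps": [
    [[0, 0, 0], [0, -0.15, 0.05], 255],
    [[0, 0, 0], [0, -0.4, 0.08], 255],
    [[0, 0, 0], [0, -0.7, 0.08], 255],
    [[0, 0, 0], [0.05, -1, 0.08], 255],
    [[0, 0, 0], [0.12, -1.32, 0.08], 255],
    [[0, 0, 0], [0.19, -1.58, 0.08], 255],
    [[0, 0, 0], [0.27, -1.83, 0.08], 255],
    [[0, 0, 0], [0.36, -2.08, 0.08], 255]
  ]
}}

```text
clock: 19.4
tcp_pos: [0.5515, -0.0783, 0.0832]
orientation: [0.004, 0.616, 0.787, 0.002]
wrist_force: [1.5, -0.9, 12.0]
finger_gap: 0.0001
grip_force: 5.3
```

Emit:
{"api": "carry_out", "payload": {
  "steps": [
    [[0, 0, 0], [0.1, -0.22, 0], 255],
    [[0, 0, 0], [0.2, -0.44, 0], 255],
    [[0, 0, 0], [0.32, -0.66, 0], 255],
    [[0, 0, 0], [0.45, -0.87, 0], 255],
    [[0, 0, 0], [0.59, -1.07, 0], 255],
    [[0, 0, 0], [0.74, -1.27, 0], 255],
    [[0, 0, 0], [0.89, -1.45, 0], 255],
    [[0, 0, 0], [1.06, -1.63, 0], 255]
  ]
}}

```text
clock: 20.4
tcp_pos: [0.5329, -0.0725, 0.0832]
orientation: [0.004, 0.617, 0.787, 0.001]
wrist_force: [1.2, -2.5, 10.4]
finger_gap: -0.0003
grip_force: 5.7
```

```bash
python3 arc.py .5295 -.0712 .555 -.027 .051 240 218; echo;  python3 arc.py .5148 -.0584 .555 -.027 .0508 218 195
```

```text
[ 0.18 -0.17] [ 0.5274 -0.0699]
[ 0.36 -0.34] [ 0.5254 -0.0685]
[ 0.55 -0.49] [ 0.5234 -0.0671]
[ 0.75 -0.64] [ 0.5215 -0.0655]
[ 0.95 -0.77] [ 0.5197 -0.0638]
[ 1.16 -0.9 ] [ 0.518  -0.0621]
[ 1.37 -1.01] [ 0.5164 -0.0603]
[ 1.59 -1.12] [ 0.5148 -0.0584]

[ 0.24 -0.08] [ 0.5135 -0.0562]
[ 0.48 -0.17] [ 0.512  -0.0541]
[ 0.73 -0.24] [ 0.5107 -0.0519]
[ 0.97 -0.3 ] [ 0.5095 -0.0497]
[ 1.22 -0.35] [ 0.5085 -0.0474]
[ 1.48 -0.39] [ 0.5075 -0.045 ]
[ 1.73 -0.41] [ 0.5067 -0.0426]
[ 1.98 -0.42] [ 0.5059 -0.0401]
```

Emit:
{"api": "carry_out", "payload": {
  "steps": [
    [[0, 0, 0], [0.18, -0.17, 0], 255],
    [[0, 0, 0], [0.36, -0.34, 0], 255],
    [[0, 0, 0], [0.55, -0.49, 0], 255],
    [[0, 0, 0], [0.75, -0.64, 0], 255],
    [[0, 0, 0], [0.95, -0.77, 0], 255],
    [[0, 0, 0], [1.16, -0.9, 0], 255],
    [[0, 0, 0], [1.37, -1.01, 0], 255],
    [[0, 0, 0], [1.59, -1.12, 0], 255]
  ]
}}

```text
clock: 21.4
tcp_pos: [0.5175, -0.0597, 0.0829]
orientation: [0.004, 0.617, 0.787, 0.0]
wrist_force: [-0.9, -3.0, 12.1]
finger_gap: 0.0
grip_force: 5.9
```

Emit:
{"api": "carry_out", "payload": {
  "steps": [
    [[0, 0, 0], [0.24, -0.08, -0.05], 255],
    [[0, 0, 0], [0.48, -0.17, -0.05], 255],
    [[0, 0, 0], [0.73, -0.24, -0.05], 255],
    [[0, 0, 0], [0.97, -0.3, -0.05], 255],
    [[0, 0, 0], [1.22, -0.35, -0.05], 255],
    [[0, 0, 0], [1.48, -0.39, -0.05], 255],
    [[0, 0, 0], [1.73, -0.41, -0.05], 255],
    [[0, 0, 0], [1.98, -0.42, -0.05], 255]
  ]
}}

```text
clock: 22.4
tcp_pos: [0.508, -0.041, 0.083]
orientation: [0.003, 0.617, 0.787, 0.0]
wrist_force: [-1.1, -2.1, 10.8]
finger_gap: 0.0002
grip_force: 5.7
```

Emit:
{"api": "carry_out", "payload": {
  "steps": [
    [[0, 0, 0], [0, 0, -0.3], 255],
    [[0, 0, 0], [0, 0, -0.6], 255],
    [[0, 0, 0], [0, 0, -0.9], 255],
    [[0, 0, 0], [0, 0, -1.5], 255],
    [[0, 0, 0], [0, 0, -3], 255],
    [[0, 0, 0], [0, 0, -6], 255],
    [[0, 0, 0], [0, 0, -9], 255],
    [[0, 0, 0], [0, 0, -9], 255]
  ]
}}

```text
clock: 23.4
tcp_pos: [0.5076, -0.0401, 0.1735]
orientation: [0.002, 0.616, 0.788, 0.001]
wrist_force: [0.4, 0.0, -0.7]
finger_gap: 0.0002
grip_force: 0.0
```

Run:
```python
from h import *
c,p,d=shot('wrist');s=env.get_state();print(s['wrist_force'],s['tcp_pos'])
np.savez('pics/w6',p=p,d=d,**c);cv2.imwrite('pics/w6.png',p[:,:,::-1])
```

```text
[ 0.13055944  0.10122182 -0.29672603] [ 0.50667332 -0.03993054  0.17185633]
```

View pics/w6.png

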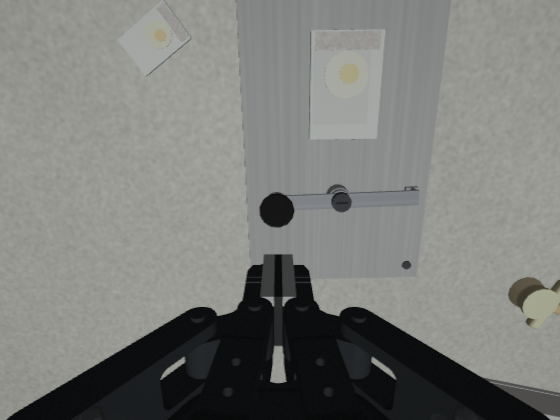

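The clip is back, with its blade running from (277,210) to (418,197), nearly parallel to the deck's end edge. A quick numeric check of the clip angle and slide position against the start, then hand in if they agree.

Run:
```python
from h import *
w=np.load('pics/w6.npz');c={k:w[k] for k in('fx','fy','cx','cy','origin','orientation')}
P={n:cast(c,a,b,h) for n,a,b,h in(('cap',277,210,.085),('screw',341,202,.077),('s1',310,138.5,.055),('s2',377,138.5,.055))}
print({k:v.round(4)[:2] for k,v in P.items()})
q=P['screw']-P['cap'];a=np.degrees(np.arctan2(q[1],q[0]))
print('clip angle world',a,'start (w1): 24.1; min 15.1')
if a<22: print(env.hand_in())
```

```text
{'cap': array([ 0.5085, -0.0403]), 'screw': array([ 0.5543, -0.0255]), 's1': array([0.5218, 0.012 ]), 's2': array([0.5719, 0.0244])}
clip angle world 18.007600244846568 start (w1): 24.1; min 15.1
the job is handed in; nothing more can be done
None
```

The job is done and handed in at about 23 s: I set the clip's toe on the bare glass, let go, pressed the grey release to its stop, then swung the clip back about 6° past where it was parked. The slide stayed within 1 mm of its start, and force on the clip peaked at about 12.7 N in the readings.

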